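# Show a freshly glazed test tile to the inspection camera with a spring clip

### The job

Take the spring clip from its stand, push it down onto the rolled rim of the one test tile that has such a rim until it snaps on, about in the middle of the rim, and use it to lift that tile out of the rack. Then present the tile to the inspection camera: centred in front of the lens, about 13 cm off, upright in the picture, with its white glazed face square to the line along which the tilted lens looks, and finish while holding it still there. The glaze is fresh, so the fingers must never touch that tile; leave the other two tiles, the beaker and the palette alone and do not bump the camera.

Things in the scene. Friction and masses are not known exactly. Their poses are not given: they have to be found in the camera images.
- clip: spring clip, 104 mm tall, 0.15 kg, standing jaws down in its stand. Origin: centre of its underside, at the open mouth; z up along the handle, x across the jaws (they open that way), y along the 44 mm wide jaws. Outside about 26 mm in x. Fixed jaw at -x, hinged sprung jaw at +x; rubber lips at z = 8 to 20 mm leave a 7 mm gap. It holds a rim either way round
- clip_grip (a point): where to grip the clip: middle of its wooden handle, a block 24 x 24 mm (sides along x and y) from 52 to 104 mm above the clip's underside; this point is 80 mm above it. A steel shoulder 34 mm wide in y lies just below the handle. Grip with 30 N or more
- clip_seat (a point): where the middle of the 12 mm rim lies when fully on: in the hollow above the lips, 25 mm above the clip's underside. The mouth below the lips flares to 20 mm and finds a rim up to 4 mm off centre; pushed straight down with 10 to 20 N, the rim spreads the lips and snaps in
- clip_jaw (a joint): opening angle of the clip's hinged jaw, rad: 0 closed and empty, about 0.01 to 0.03 when snapped on a tile, about 0.1 to 0.2 while a rim passes the lips; a spring closes it
- stand: fixed wooden block 62 x 80 x 36 mm, origin at the centre of its underside, with a pocket 26 mm deep (32 x 50 mm) in which the clip stands loosely; lift the clip straight up
- rack: fixed wooden tile rack 145 x 90 x 40 mm, origin at the centre of its underside, long side along its x; three slots across it at x = -45, 0 and +45 mm, 30 mm deep and 9.4 mm wide (floor at z = 10 mm). Its x points away from the robot to within 0.4 rad
- rim_tile: the tile to present: terracotta test tile 60 mm wide (y), 8 mm thick (x), 96 mm tall, with a round rolled rim 12 mm thick along its top; the only tile with a rim. White glaze on its +x face; in the rack that face looks along the rack's x, away from the robot. Origin: centre of its underside; z up. It stands upright in any one of the three slots, weighs about 0.08 kg
- rim_tile_rim (a point): middle of the rolled rim of that tile, 90 mm above its underside (the rim's axis; its top is 6 mm higher); axes as the tile's
- rim_tile_face (a point): centre point of that tile's glazed face, 45 mm above its underside and 4 mm off its middle plane; axes as the tile's
- plain_tile: bystander: rimless straight-topped tile 60 x 8 x 78 mm in another slot; origin at the centre of its underside
- arched_tile: bystander: tile with a half-round top, 60 x 8 x 94 mm, in another slot; origin at the centre of its underside
- camera: inspection camera on a fixed post with a round foot of 96 mm; origin on the table 58 mm in front of the centre of the foot (under the lens, were it level); its front is its -x. Its head (box 70 x 52 x 40 mm and lens barrel) pivots on the post 250 mm above the table and is already tilted down
- lens (a point): centre of the front glass of the lens, 58 mm in front of the head's pivot. It looks along its own -x (towards the robot and down), y is to the side, z is up in the picture. A tile presented perfectly has the same orientation as this frame, its face centre at x = -0.13 m, y = z = 0
- beaker: bystander: plastic beaker with scalloped rim, 66 mm across, 70 mm high; origin at the centre of its underside
- palette: bystander: small white mixing palette 75 x 110 x 13 mm lying on the table; origin at the centre of its underside

How it is judged:
By the outcome, as a careful person would: the job done as asked, in the order asked, and still so for the second after the job is handed in, while the arm keeps its last pose, push and grip.
It also fails if it takes over 48 s, if anything falls off the work surface, if the arm or the gripper's body presses on something with over 40 N, if the wrist force passes 120 N, or if a joint passes its speed limit or range.

### The arm

A 6-joint arm with a two-finger parallel gripper is mounted at the origin on a cart in front of the work surface, level with it; the furniture and walls round the work are solid. World frame = base frame: x ahead of the robot, y to its left, z up, the work surface at z = 0. Lengths are in mm, angles in rad, forces in N, time in s.
With the tool pointing down it reaches from about 275 to 1000 mm from the base axis. Payload 8.4 kg.
Tool frame: the origin (TCP) lies between the finger pads; the fingertips stand 22 mm ahead of it and the grasp point (between the pads) lies 3 mm ahead of it (r.nose_length is the z of the fingertips in the tool frame, in mm); z points along the fingers, y is the line along which they close (so a half turn about z gives the same grasp; the last joint's range is limited). The gripper opens to 85 mm and grips with 20 to 120 N. Pads are 22 mm wide; open, the fingers measure 114 mm over their backs; the gripper's body (76 mm by 85 mm) begins 54 mm behind the grasp point. The pads swing forward as they close: fully open they stand 13 mm farther back than shut.
Start: joints at [1.239, 0.353, 1.633, -0, 1.155, -0.002], TCP at [202.407, 591.32, 253.281] pointing down, gripper open.
Joint ranges: [-2.63, 2.63], [-0.92, 2.1], [0.06, 2.66], [-1.3, 4.44], [0, 2.69], [-3.02, 3.02]. Speed limits (rad/s): [2.22, 2.22, 2.79, 3.14, 3.14, 3.14].

### API

Orientations are given as [roll, pitch, yaw] about the fixed x, y, z axes, in that order (R = Rz(yaw) Ry(pitch) Rx(roll)).
In Python, from rig import r gives the robot as it stands.
- The arm moves only by the tool jog_arm, called after "Request:" by a JSON object that holds its "method" and its "body". Schema: {"type":"object","properties":{"plan":{"type":"array","items":{"type":"number"},"minItems":7,"maxItems":35},"grip_n":{"type":"number"},"only":{"type":"string"},"quiet":{"type":"boolean"},"lines":{"type":"string"}},"required":["plan"],"additionalProperties":false}. plan is one flat list of numbers that holds 1 to 5 rows one after another, with no inner brackets; each row has 7 numbers: a rotation vector rx, ry, rz in parts of the range, where 1.0 means pi rad, then dx, dy, dz in a scale on which 1.0 is 300 mm, then the opening from 0.0 (shut) to 1.0 (fully open); each row shifts and turns the commanded pose from where the row before left it, along the tool's axes as they then stand; what a row does not reach is not made up. A row lasts 1/12 s, in which the tool goes at most 41.7 mm and 0.125 rad, less where a joint would pass 70% of its speed; a pose out of reach is approached as far as the arm can. The fingers move at their own pace and stop on an object; grip_n is the grip in N (left out, the last holds). Time passes only in rows, so rows that do not move let the fingers close. The tool returns the time, the measured TCP pose, the force, the opening and the grip force at its end. only (a regular expression) keeps the lines of the reply that match it, lines (a string "A,B") keeps lines A to B, and quiet returns only ok. No shift or turn number may pass 1 either way. Input that does not fit is refused with a message, and nothing moves.
- r.sense(): the state, without advancing time (a new reading comes with each control period).
- r.grab_frame(name): name is "scene" or "top" or "wrist"; returns the picture (420x560x3 uint8, red, green, blue); there is no depth.
- r.camera_params(name): a dict with "fx", "fy", "cx", "cy" (pixels), "rvec" (rotation vector, rad) and "tvec" (3), from world to camera coordinates, as OpenCV has them. Camera axes: x right, y down, z forward; pixel columns grow to the right and rows downward; lengths in mm; the calibration is good to about 2 mm. A picture is of the moment at which its call begins: read the wrist's pose just before it. camera_params takes no time and is no camera call; for the wrist camera it gives the pose at the moment of the call.
- r.sign_off(): hands the job in; it is judged then, once.
The state is a dict: "clock": time; "qpos": joint angles; "qvel": joint speeds; "joint_efforts": joint torques, N m; "eef_pos": TCP position; "tcp_rot": TCP orientation; "contact_force": force on the tool from outside, world axes, zero at the start; "wrist_torque": the same for the moment, N m; "opening": opening from 0.0 (shut) to 1.0 (fully open); "grasp_force": force on a finger pad.
Only numpy, scipy, OpenCV 4.12 (cv2) and the standard library are available. Lean on these libraries where they do the work, as an engineer would, in place of code of your own. Each camera call takes 0.05 s, during which the arm holds its last target. There are 200 camera calls.

## Working session

There is one attempt and no reset: what is moved stays moved. The work goes in short steps, Python scripts to look and compute and a tool call to move; the robot and the scene stay as the last step left them, time stands still between calls to the robot, and variables do not carry over. Pictures are saved under pics/ and viewed, at most 10 in all, crops included, and the job is handed in when it is done.

```bash
ls; mkdir -p pics
```

Run:
```python
from rig import r
import cv2
print(r.sense())
for n in ["scene","top","wrist"]:
    print(n,r.camera_params(n))
a=r.grab_frame("scene");b=r.grab_frame("top")
for n,i in(("scene",a),("top",b)):
    cv2.imwrite(f"pics/{n}0.png",cv2.resize(i[:,:,::-1],(800,600),interpolation=cv2.INTER_CUBIC)); cv2.imwrite(f"pics/{n}0_raw.png",i[:,:,::-1])
```

```text
pics
rig.py
{'clock': 0.0, 'qpos': array([ 1.23857287e+00,  3.53668609e-01,  1.63412208e+00, -1.83663543e-06,
        1.15519912e+00, -2.38940578e-03]), 'qvel': array([-0.00019503, -0.00067042, -0.00010024,  0.00086472,  0.00183755,
       -0.00144411]), 'joint_efforts': array([-2.45624142e-03, -6.05246258e+01, -3.42067981e+01, -3.14418203e-04,
        9.27915884e-03,  5.13361556e-06]), 'eef_pos': array([202.27974741, 590.89679522, 252.5540377 ]), 'tcp_rot': array([-3.14019550e+00, -1.65910968e-06,  2.81175935e+00]), 'contact_force': array([0.06122958, 0.91929169, 0.90702909]), 'wrist_torque': array([ 0.03847003, -0.01823518, -0.02424026]), 'grasp_force': 0.0, 'opening': 0.9985376408061495}
scene {'fx': 518.8367443191531, 'fy': 518.8367443191531, 'cx': 277.977906598804, 'cy': 205.65297845056497, 'rvec': array([ 1.99689357, -0.49138738,  0.28976924]), 'tvec': array([-504.4837872 ,  242.52012098, 1114.61142452])}
top {'fx': 473.84952487823074, 'fy': 473.84952487823074, 'cx': 282.76756273846155, 'cy': 204.15538734740758, 'rvec': array([ 2.09462098, -2.12912237,  0.19606282]), 'tvec': array([  -4.07658058,  589.60411146, 1236.72613278])}
wrist {'fx': 356.80635626503295, 'fy': 356.80635626503295, 'cx': 283.362722666568, 'cy': 206.57993529867406, 'rvec': array([-2.32874009, -1.66418482, -0.26942792]), 'tvec': array([-623.80935338,  -41.40056201,  381.30971647])}
```

View pics/scene0.png

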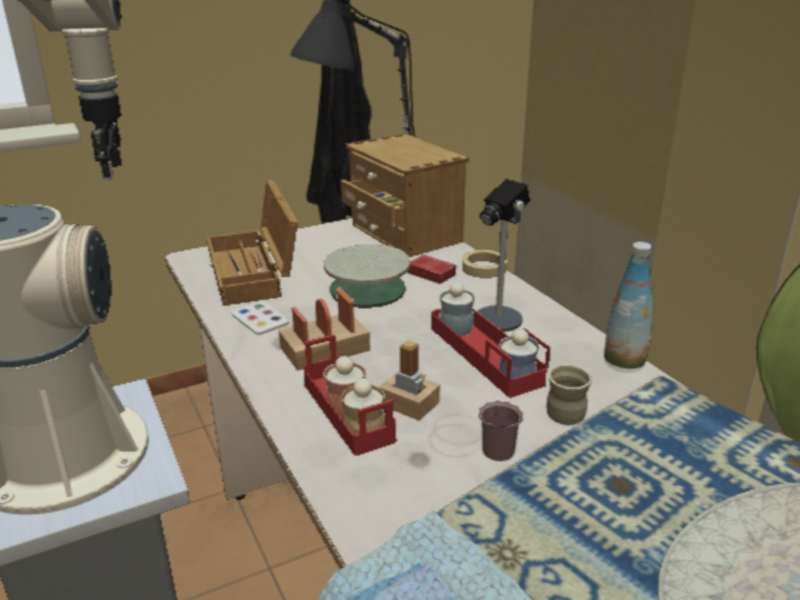

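View pics/top0.png

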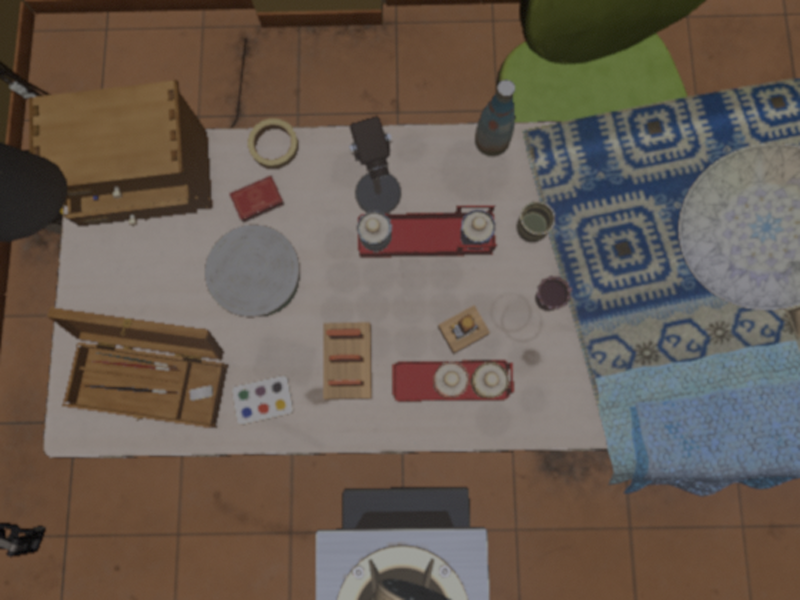

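The scene view shows the rack near (325,330), the clip in its stand near (410,380), and the camera at (505,205). The top view shows the rack at (347,360), the stand at (463,328), and the camera head at (372,150) with its foot at (378,193). I'll zoom in with one montage.

Create h.py:
```python
import numpy as np, cv2
from scipy.spatial.transform import Rotation as Ro
from rig import r
def cam(n):
    p=r.camera_params(n); return (np.array([[p["fx"],0,p["cx"]],[0,p["fy"],p["cy"]],[0,0,1.]]),Ro.from_rotvec(p["rvec"]).as_matrix(),np.array(p["tvec"]))
def proj(c,P):
    K,R,t=c; q=(np.atleast_2d(P)@R.T+t)@K.T; return q[:,:2]/q[:,2:]
def ray(c,uv):
    K,R,t=c; d=R.T@np.linalg.solve(K,[uv[0],uv[1],1.]); return -R.T@t,d/np.linalg.norm(d)
def atz(c,uv,z):
    o,d=ray(c,uv); return o+d*(z-o[2])/d[2]
def tri(obs):
    A=np.zeros((3,3));b=np.zeros(3)
    for c,uv in obs:
        o,d=ray(c,uv);M=np.eye(3)-np.outer(d,d);A+=M;b+=M@o
    return np.linalg.solve(A,b)
```

Run:
```python
import cv2,numpy as np
from h import *
s=cv2.imread("pics/scene0_raw.png");t=cv2.imread("pics/top0_raw.png")
f=lambda i,x,y,w,h:cv2.resize(i[y:y+h,x:x+w],(400,300),interpolation=cv2.INTER_CUBIC)
m=np.vstack([np.hstack([f(s,190,195,80,60),f(s,250,230,80,60)]),np.hstack([f(t,210,215,100,75),f(t,290,205,80,60)])])
cv2.imwrite("pics/m1.png",m)
c=cam("top");k=.7
for n,uv,z in [("rack",(347,360),40),("stand",(463,328),36),("foot",(378,193),5),("head",(372,150),260),("beaker",(553,293),70),("tray1",(453,380),0),("table l",(50,455),0),("tabler",(600,450),0)]:
    print(n,atz(c,np.array(uv)*k,z).round(0))
```

```text
rack [462.  97.  40.]
stand [ 521. -126.   36.]
foot [808.  37.   5.]
head [793.  34. 260.]
beaker [ 580. -295.   70.]
tray1 [ 424. -106.    0.]
table l [293. 672.   0.]
tabler [ 287. -382.    0.]
```

View pics/m1.png

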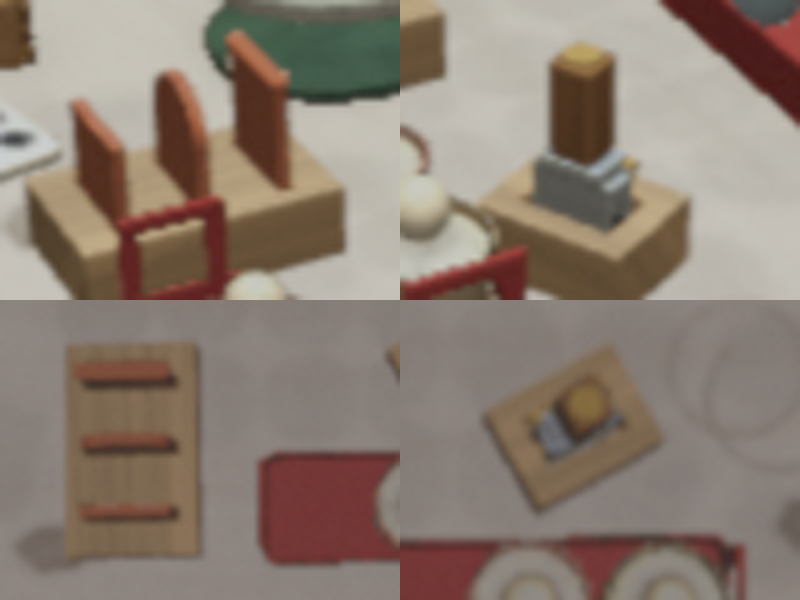

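The montage shows three tiles in the rack. The far one, next to the turntable, has the thickened rim with a bead at its end (285,80). The near one is plain and the middle one is arched. I'll measure from the top view, then take the wrist camera over.

Add to h.py:
```python
def go(p,rpy):
    "tool-frame translation (first) and rotvec from the measured pose"
    s=r.sense();R=Ro.from_euler("xyz",s["tcp_rot"]);T=Ro.from_euler("xyz",rpy)
    return "d",R.inv().apply(np.array(p)-s["eef_pos"]).round(1),"rot",(R.inv()*T).as_rotvec().round(4),"d after rot",T.inv().apply(np.array(p)-s["eef_pos"]).round(1)
```

Run:
```python
from h import *
c=cam("top")
def quad(px,z):
    P=np.array([atz(c,u,z) for u in px]);print(P.round(1).tolist(),P.mean(0).round(1));return P
P=quad([(307,227.4),(333,214),(342.6,233),(318,247.4)],36)
print(np.linalg.norm(P-np.roll(P,-1,0),axis=1).round(1),[np.arctan2(*(P[(i+1)%4]-P[i])[[1,0]]).round(3) for i in range(4)])
P=quad([(226.5,226.25),(260,226.25),(260,278.75),(226.5,278.75)],40)
print(np.linalg.norm(P-np.roll(P,-1,0),axis=1).round(1),[np.arctan2(*(P[(i+1)%4]-P[i])[[1,0]]).round(3) for i in range(4)])
w=r.camera_params("wrist");s=r.sense();R=Ro.from_euler("xyz",s["tcp_rot"]);Rc=Ro.from_rotvec(w["rvec"])
cw=-Rc.inv().apply(w["tvec"]);print("cam in tool",R.inv().apply(cw-s["eef_pos"]),(R.inv()*Rc.inv()).as_matrix().round(2))
print(go([500,-110,300],[np.pi,0,2.04]))
```

```text
[[527.5, -79.2, 36.0], [563.7, -152.0, 36.0], [510.3, -176.4, 36.0], [471.9, -107.8, 36.0]] [ 518.4 -128.8   36. ]
[81.3 58.7 78.6 62.5] [np.float64(-1.109), np.float64(-2.713), np.float64(2.082), np.float64(0.475)]
[[533.9, 142.2, 40.0], [532.3, 50.0, 40.0], [389.6, 50.8, 40.0], [391.0, 141.0, 40.0]] [461.7  96.   40. ]
[ 92.3 142.7  90.3 142.9] [np.float64(-1.588), np.float64(3.136), np.float64(1.555), np.float64(0.008)]
cam in tool [  82.41958783    0.41951454 -119.84486469] [[-0.   -0.95 -0.32]
 [ 1.    0.   -0.  ]
 [ 0.   -0.32  0.95]]
('d', array([-508.7, -566.8,  -46.7]), 'rot', array([-1.200e-03,  5.000e-04,  7.718e-01]), 'd after rot', array([-759.8,  -51.4,  -47.4]))
```

The manual's scale: shifts go in shares of 300 mm and turns go in shares of pi rad. Converting my numbers, -28.3 mm / 300 = -0.0943, -25.4 mm / 300 = -0.0847.

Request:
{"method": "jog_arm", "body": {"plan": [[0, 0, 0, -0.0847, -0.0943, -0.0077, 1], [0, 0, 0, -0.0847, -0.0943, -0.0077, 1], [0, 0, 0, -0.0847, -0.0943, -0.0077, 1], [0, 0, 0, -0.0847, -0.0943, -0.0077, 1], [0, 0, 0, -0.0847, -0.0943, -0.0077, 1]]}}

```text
refused: plan: the value is too short (schema: minItems 7). Nothing was moved.
```

Nothing moved. I misread the format; it is one flat list, 7 numbers to a row, no inner brackets. Resending.

Request:
{"method": "jog_arm", "body": {"plan": [0, 0, 0, -0.0847, -0.0943, -0.0077, 1, 0, 0, 0, -0.0847, -0.0943, -0.0077, 1, 0, 0, 0, -0.0847, -0.0943, -0.0077, 1, 0, 0, 0, -0.0847, -0.0943, -0.0077, 1, 0, 0, 0, -0.0847, -0.0943, -0.0077, 1]}}

```text
clock: 0.52
eef_pos: [276.8, 414.5, 264.5]
tcp_rot: [-3.141, -0.0, 2.812]
contact_force: [0.1, 0.0, 0.9]
opening: 1.003
grasp_force: 0.0
```

Request:
{"method": "jog_arm", "body": {"plan": [0, 0, 0, -0.0847, -0.0943, -0.0077, 1, 0, 0, 0, -0.0847, -0.0943, -0.0077, 1, 0, 0, 0, -0.0847, -0.0943, -0.0077, 1, 0, 0, 0, -0.0847, -0.0943, -0.0077, 1, 0, 0, 0, -0.0847, -0.0943, -0.0077, 1]}}

```text
clock: 0.93
eef_pos: [351.2, 239.5, 276.3]
tcp_rot: [-3.142, 0.0, 2.812]
contact_force: [0.6, 0.5, 0.7]
opening: 1.0
grasp_force: 0.0
```

Request:
{"method": "jog_arm", "body": {"plan": [0, 0, 0, -0.0847, -0.0943, -0.0077, 1, 0, 0, 0, -0.0847, -0.0943, -0.0077, 1, 0, 0, 0, -0.0847, -0.0943, -0.0077, 1, 0, 0, 0, -0.0847, -0.0943, -0.0077, 1, 0, 0, 0, -0.0847, -0.0943, -0.0077, 1]}}

```text
clock: 1.35
eef_pos: [425.5, 64.4, 287.9]
tcp_rot: [3.141, 0.0, 2.812]
contact_force: [1.4, 0.0, -0.8]
opening: 0.998
grasp_force: 0.0
```

Request:
{"method": "jog_arm", "body": {"plan": [0, 0, 0.035, -0.0847, -0.0943, -0.0077, 1, 0, 0, 0.035, -0.0667, -0.1, 0, 1, 0, 0, 0.035, -0.0667, -0.1, 0, 1, 0, 0, 0.035, 0, 0, 0, 1, 0, 0, 0.035, 0, 0, 0, 1]}}

```text
clock: 1.77
eef_pos: [446.8, -42.5, 289.8]
tcp_rot: [-3.141, -0.0, 2.252]
contact_force: [-0.6, 0.9, -0.1]
opening: 1.001
grasp_force: 0.0
```

Request:
{"method": "jog_arm", "body": {"plan": [0, 0, 0.035, 0, 0, 0, 1, 0, 0, 0.035, 0, 0, 0, 1, 0, 0, 0, 0, 0, 0, 1, 0, 0, 0, 0, 0, 0, 1]}}

```text
clock: 2.1
eef_pos: [446.8, -40.4, 289.9]
tcp_rot: [-3.141, -0.0, 2.045]
contact_force: [-0.4, 0.4, 1.2]
opening: 1.001
grasp_force: 0.0
```

```bash
python3 -c "
from h import *
print(go([500,-110,300],[np.pi,0,2.04]))"
```

```text
('d', array([-86.2,  15.5, -10.1]), 'rot', array([-0.0004, -0.0002,  0.0052]), 'd after rot', array([-86.1,  16. , -10.1]))
```

Run:
```python
from h import *
c=cam("wrist")
print(proj(c,[[518,-129,36],[518,-129,114],[507,96,100],[462,96,40]]).round())
i=r.grab_frame("wrist")[:,:,::-1]
cv2.imwrite("pics/w1_raw.png",i);cv2.imwrite("pics/w1.png",cv2.resize(i,(800,600),interpolation=cv2.INTER_CUBIC))
import pickle;pickle.dump(c,open("w1.pkl","wb"))
```

```text
[[303. 261.]
 [308. 299.]
 [426.  71.]
 [363.  50.]]
```

View pics/w1.png

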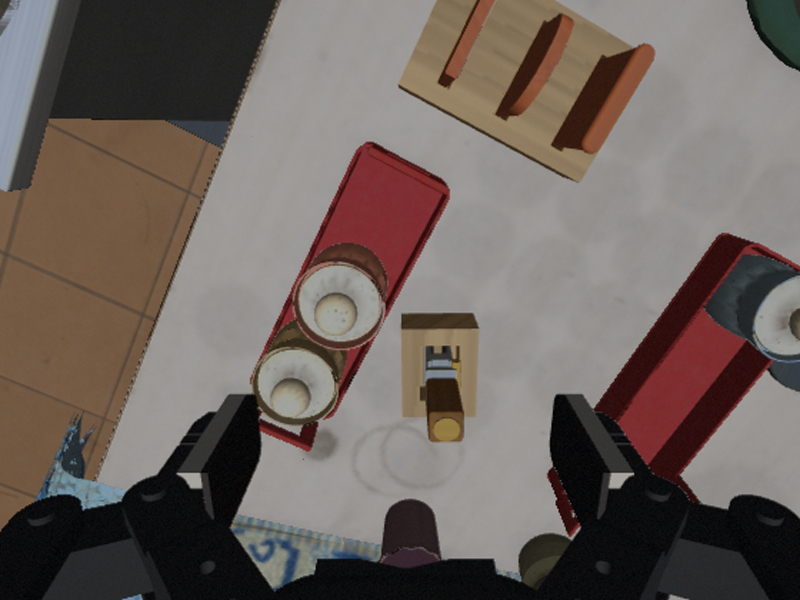

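The wrist view shows the clip handle top near (446,429), with the stand square to the image at (402–478, 327–416). The rim tile is the far one, with its rim from (650,47) to (592,148). I'll zoom in on both.

Run:
```python
from h import *
i=cv2.imread("pics/w1_raw.png")
a=cv2.resize(i[215:315,270:345],(450,600),interpolation=cv2.INTER_CUBIC) # x6
b=cv2.resize(i[20:130,375:465],(350,428),interpolation=cv2.INTER_CUBIC)
m=np.zeros((600,800,3),np.uint8);m[:,:450]=a;m[:428,450:]=b;cv2.imwrite("pics/m2.png",m)
```

```text
(no output)
```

View pics/m2.png

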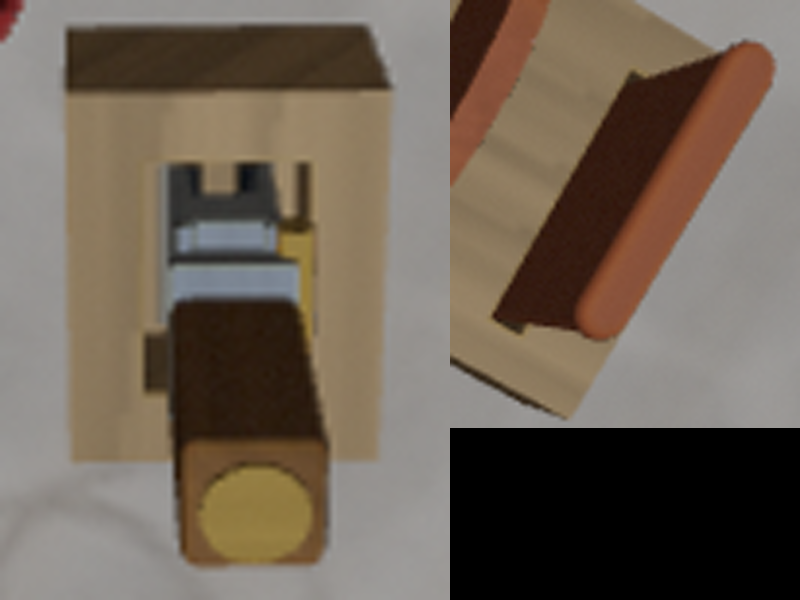

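The zoom shows the handle top square to the image, centred at crop (254,503). The rim runs from crop (758,47) to (595,335) on the far tile, so the rim tile is confirmed.

Run:
```python
from h import *
import pickle;c=pickle.load(open("w1.pkl","rb"))
m=lambda x,y:(270+x/6,215+y/6); n=lambda x,y:((x-450)/3.889+375,y/3.889+20)
for q in[(181,440),(327,440),(325,566),(183,566),(254,503)]: print("handle",atz(c,m(*q),114).round(1))
S=np.array([atz(c,m(*q),36) for q in[(67,90),(391,90),(378,462),(73,462)]]);print(S.round(1).tolist(),S.mean(0).round(1))
print(np.linalg.norm(S-np.roll(S,-1,0),axis=1).round(1),[np.arctan2(*(S[(i+1)%4]-S[i])[[1,0]]).round(3) for i in range(4)])
R=[atz(c,n(*q),100) for q in[(758,47),(595,335)]];d=R[0]-R[1];print("rim",R,(R[0]+R[1])/2,np.linalg.norm(d),np.arctan2(-d[0],d[1]))
print(go([518.5,-128.5,220],[np.pi,0,2.045]))
```

```text
handle [ 506.1 -121.8  114. ]
handle [ 526.7 -111.2  114. ]
handle [ 537.8 -131.7  114. ]
handle [ 517.4 -142.2  114. ]
handle [ 521.9 -126.6  114. ]
[[477.1, -105.8, 36.0], [531.4, -77.9, 36.0], [569.2, -149.1, 36.0], [514.8, -177.0, 36.0]] [ 523.1 -127.4   36. ]
[61.1 80.6 61.2 80.6] [np.float64(0.474), np.float64(-1.083), np.float64(-2.667), np.float64(2.057)]
rim [array([510.09594056, 129.71860966, 100.        ]), array([512.18172143,  67.75625442, 100.        ])] [511.13883099  98.73743204 100.        ] 61.997451144900076 0.03364935970288666
('d', array([-111.2,   23.4,   69.9]), 'rot', array([-0.0002, -0.0002,  0.0007]), 'd after rot', array([-111.2,   23.5,   70. ]))
```

To row units: -38 mm / 300 = -0.1267, -36 mm / 300 = -0.12.

```bash
python3 -c "
from h import *
print(go([522,-127,93],[np.pi,0,2.045]))"
```

```text
('d', array([-111.5,   27.3,  196.9]), 'rot', array([-0.0002, -0.0002,  0.0007]), 'd after rot', array([-111.4,   27.3,  197. ]))
```

Request:
{"method": "jog_arm", "body": {"plan": [0, 0, 0, -0.1267, 0.02, -0.0133, 0.65, 0, 0, 0, -0.1267, 0.02, 0, 0.65, 0, 0, 0, -0.12, 0.02, 0, 0.65, 0, 0, 0, 0, 0.02, 0.1, 0.65, 0, 0, 0, 0, 0, 0.1167, 0.65]}}

```text
clock: 2.57
eef_pos: [522.6, -131.1, 230.4]
tcp_rot: [3.137, 0.004, 2.043]
contact_force: [0.7, 0.1, -1.3]
opening: 0.652
grasp_force: 0.0
```

Request:
{"method": "jog_arm", "body": {"plan": [0, 0, 0, 0, 0, 0.1, 0.65, 0, 0, 0, 0, 0, 0, 0.65, 0, 0, 0, 0, 0, 0, 0.65]}}

```text
clock: 2.82
eef_pos: [518.3, -129.0, 198.2]
tcp_rot: [-3.139, -0.002, 2.044]
contact_force: [0.4, -0.5, 0.5]
opening: 0.649
grasp_force: 0.0
```

```bash
python3 -c "
from h import *
print(go([522,-127,93],[np.pi,0,2.045]))
i=r.grab_frame('wrist')[:,:,::-1];cv2.imwrite('pics/w2.png',i)
print(proj(cam('wrist'),[[522,-127,114]]))"
```

```text
('d', array([ -0.2,   4.5, 105.2]), 'rot', array([-0.0027, -0.0023, -0.001 ]), 'd after rot', array([  0. ,   4.2, 105.2]))
[[288.7332431  224.99377145]]
```

View pics/w2.png

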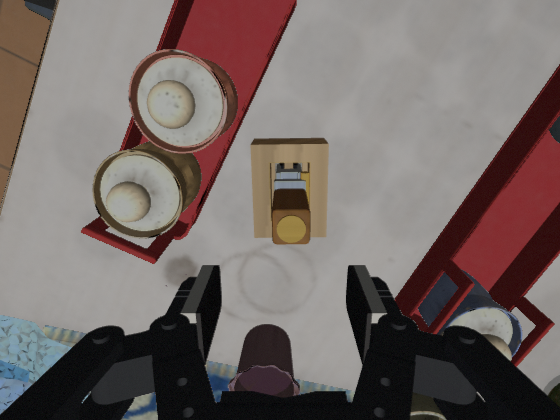

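The handle top is at (292,229), about 6 mm toward tool +y and 2.5 mm toward -x. I'll correct for that, descend and grip.

To row units: 25 mm / 300 = 0.0833, 5.8 mm / 300 = 0.0193.

Request:
{"method": "jog_arm", "body": {"plan": [0, 0, 0, -0.0083, 0.0193, 0.0667, 0.55, 0, 0, 0, 0, 0, 0.0833, 0.55, 0, 0, 0, 0, 0, 0.0833, 0.55, 0, 0, 0, 0, 0, 0.0667, 0.55, 0, 0, 0, 0, 0, 0.05, 0.55], "grip_n": 50}}

```text
clock: 3.28
eef_pos: [526.8, -129.0, 95.1]
tcp_rot: [3.14, 0.002, 2.043]
contact_force: [-0.4, 0.0, -0.8]
opening: 0.551
grasp_force: 0.0
```

Request:
{"method": "jog_arm", "body": {"plan": [0, 0, 0, 0, 0, 0, 0.55, 0, 0, 0, 0, 0, 0, 0.15, 0, 0, 0, 0, 0, 0, 0.15, 0, 0, 0, 0, 0, 0, 0.15, 0, 0, 0, 0, 0, 0, 0.15]}}

```text
clock: 3.7
eef_pos: [526.9, -129.2, 95.9]
tcp_rot: [3.139, 0.002, 2.042]
contact_force: [0.1, -0.2, 6.4]
opening: 0.274
grasp_force: 53.0
```

Request:
{"method": "jog_arm", "body": {"plan": [0, 0, 0, 0, 0, 0, 0.15, 0, 0, 0, 0, 0, 0, 0.15]}}

```text
clock: 3.87
eef_pos: [526.9, -129.2, 95.9]
tcp_rot: [3.139, 0.002, 2.042]
contact_force: [0.3, 0.2, 8.3]
opening: 0.273
grasp_force: 53.3
```

To row units: -35 mm / 300 = -0.1167, -30 mm / 300 = -0.1.

Request:
{"method": "jog_arm", "body": {"plan": [0, 0, 0, 0, 0, -0.05, 0.15, 0, 0, 0, 0, 0, -0.1, 0.15, 0, 0, 0, 0, 0, -0.1167, 0.15, 0, 0, 0, 0, 0, -0.1167, 0.15, 0, 0, 0, 0, 0, -0.1167, 0.15]}}

```text
clock: 4.28
eef_pos: [525.1, -128.8, 246.2]
tcp_rot: [3.141, 0.0, 2.042]
contact_force: [2.0, -0.8, -1.5]
opening: 0.274
grasp_force: 52.1
```

Request:
{"method": "jog_arm", "body": {"plan": [0, 0, 0.0286, 0, 0, 0, 0.15, 0, 0, 0.0286, 0, 0, 0, 0.15, 0, 0, 0.0286, 0, 0, 0, 0.15, 0, 0, 0.0286, 0, 0, 0, 0.15, 0, 0, 0.0286, 0, 0, 0, 0.15]}}

```text
clock: 4.7
eef_pos: [525.4, -128.9, 244.8]
tcp_rot: [3.141, 0.0, 1.587]
contact_force: [-0.1, 0.8, -1.4]
opening: 0.274
grasp_force: 52.1
```

```bash
python3 -c "
from h import *
print(go([511,98.7,225],[np.pi,0,1.591]))"
```

```text
('d', array([227.8, -10.6,  19.8]), 'rot', array([ 0.0008,  0.0002, -0.0035]), 'd after rot', array([227.8,  -9.8,  19.8]))
```

To row units: 38 mm / 300 = 0.1267, 4 mm / 300 = 0.0133.

Request:
{"method": "jog_arm", "body": {"plan": [0, 0, 0, 0.1267, -0.0067, 0.0133, 0.15, 0, 0, 0, 0.1267, -0.0067, 0.0133, 0.15, 0, 0, 0, 0.1267, -0.0067, 0.0133, 0.15, 0, 0, 0, 0.1267, -0.0067, 0.0133, 0.15, 0, 0, 0, 0.1267, -0.0067, 0.01, 0.15]}}

```text
clock: 5.12
eef_pos: [510.9, 62.4, 225.5]
tcp_rot: [3.141, -0.0, 1.591]
contact_force: [0.9, -0.2, -0.9]
opening: 0.275
grasp_force: 52.2
```

Request:
{"method": "jog_arm", "body": {"plan": [0, 0, 0, 0.1267, 0, 0, 0.15, 0, 0, 0, 0, 0, 0, 0.15, 0, 0, 0, 0, 0, 0, 0.15]}}

```text
clock: 5.37
eef_pos: [510.5, 100.7, 225.6]
tcp_rot: [3.141, -0.0, 1.596]
contact_force: [-0.2, -0.2, -1.3]
opening: 0.278
grasp_force: 52.2
```

Run:
```python
from h import *
import pickle
s=r.sense();c=cam("wrist");pickle.dump((s,c),open("w3.pkl","wb"))
i=r.grab_frame('wrist')[:,:,::-1];cv2.imwrite('pics/w3_raw.png',i);cv2.imwrite("pics/w3.png",cv2.resize(i,(800,600),interpolation=cv2.INTER_CUBIC))
print(go([511,98.7,225],[np.pi,0,1.591]),proj(c,[[511,98.7,100],[511,129,100],[511,68,100]]))
```

```text
('d', array([-0.7,  0.5,  0.5]), 'rot', array([0.0003, 0.0003, 0.003 ]), 'd after rot', array([-0.7,  0.5,  0.5])) [[284.1201301  208.35566352]
 [285.19649772 167.46460165]
 [283.10891108 246.77173891]]
```

View pics/w3.png

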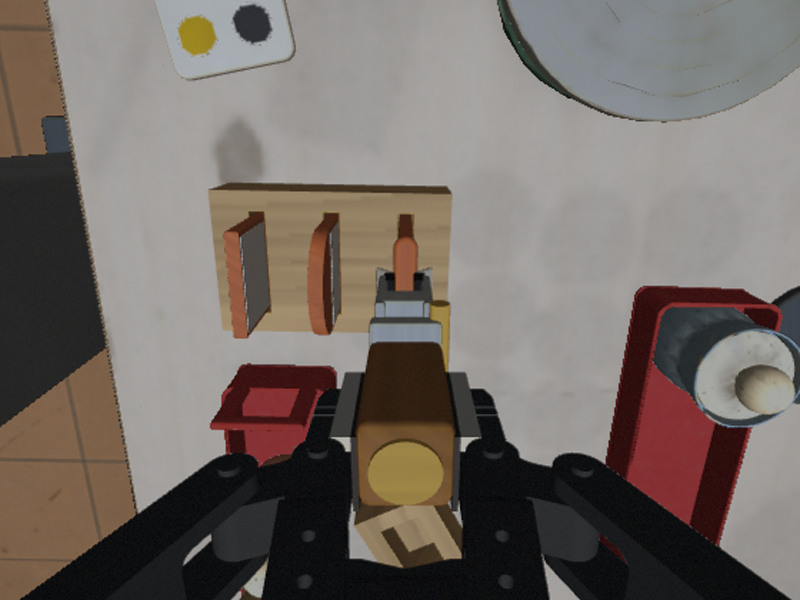

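The rim's near end is at (404,238) and the clip mouth is centred at about (404,268), so x looks aligned. I'll check this to subpixel accuracy, along with the clip's offset along the jaw.

Run:
```python
from h import *
import pickle
s,c=pickle.load(open("w3.pkl","rb"));i=cv2.imread("pics/w3_raw.png").astype(int)
for y in (170,175,180,185,190,194):
    w=i[y,260:310];o=np.where((w[:,2]-w[:,0]>55))[0]+260;print(y,o.min(),o.max(),o.mean())
R=Ro.from_euler("xyz",s["tcp_rot"])
T=lambda p:s["eef_pos"]+R.apply(p)
K,Rc,t=c
for n,p in [("handle top",(0,0,-18)),("mouth end +",(22,0,86)),("mouth +y",(22,10,86)),("mouth -y",(22,-10,86)),("shoulder",(17,0,34))]: print(n,proj(c,T(p)).round(1)/.7)
o,d=ray(c,(283.4,331.5));z=T((0,0,-18))[2];print("handle top tool",R.inv().apply(o+d*(z-o[2])/d[2]-s["eef_pos"]))
for u in (167,): print("rim end",atz(c,(283,u),100))
```

```text
170 276 291 283.5
175 276 291 283.5
180 276 291 283.5
185 276 291 283.5
190 276 290 283.0
194 277 288 282.5
handle top [[405.14285714 484.        ]]
mouth end + [[405.         274.42857143]]
mouth +y [[428.85714286 274.42857143]]
mouth -y [[381.28571429 274.42857143]]
shoulder [[405.14285714 334.14285714]]
handle top tool [  3.00939629  -0.06967637 -17.99976622]
rim end [509.45444116 129.2938736  100.        ]
```

To row units: 15 mm / 300 = 0.05, 8 mm / 300 = 0.0267.

Request:
{"method": "jog_arm", "body": {"plan": [0, 0, 0, -0.0133, 0, 0, 0.15, 0, 0, 0, 0, 0, 0.05, 0.15, 0, 0, 0, 0, 0, 0.05, 0.15, 0, 0, 0, 0, 0, 0.0267, 0.15, 0, 0, 0, 0, 0, 0, 0.15], "grip_n": 80}}

```text
clock: 5.83
eef_pos: [509.7, 93.3, 185.6]
tcp_rot: [-3.139, 0.001, 1.59]
contact_force: [-0.3, 0.5, -1.3]
opening: 0.272
grasp_force: 80.7
```

Request:
{"method": "jog_arm", "body": {"plan": [0, 0, 0, 0, 0, 0.01, 0.15, 0, 0, 0, 0, 0, 0.01, 0.15, 0, 0, 0, 0, 0, 0.0067, 0.15, 0, 0, 0, 0, 0, 0.0067, 0.15]}}

```text
clock: 6.17
eef_pos: [511.4, 94.7, 178.0]
tcp_rot: [3.14, -0.0, 1.591]
contact_force: [-1.2, -0.1, 2.7]
opening: 0.27
grasp_force: 81.6
```

Request:
{"method": "jog_arm", "body": {"plan": [0, 0, 0, 0, 0, 0.0067, 0.15, 0, 0, 0, 0, 0, 0.0067, 0.15, 0, 0, 0, 0, 0, 0, 0.15]}}

```text
clock: 6.42
eef_pos: [511.0, 94.8, 173.1]
tcp_rot: [3.141, -0.0, 1.592]
contact_force: [-0.5, -0.6, 1.6]
opening: 0.274
grasp_force: 81.2
```

To row units: 2 mm / 300 = 0.0067.

Request:
{"method": "jog_arm", "body": {"plan": [0, 0, 0, 0, 0, 0.0067, 0.15, 0, 0, 0, 0, 0, 0.0067, 0.15, 0, 0, 0, 0, 0, 0, 0.15]}}

```text
clock: 6.67
eef_pos: [510.9, 94.9, 168.9]
tcp_rot: [3.141, -0.0, 1.592]
contact_force: [0.0, -0.5, 1.6]
opening: 0.271
grasp_force: 81.4
```

Request:
{"method": "jog_arm", "body": {"plan": [0, 0, 0, 0, 0, 0.0067, 0.15, 0, 0, 0, 0, 0, 0.0067, 0.15, 0, 0, 0, 0, 0, 0, 0.15]}}

```text
clock: 6.92
eef_pos: [510.3, 94.8, 164.4]
tcp_rot: [-3.141, 0.0, 1.592]
contact_force: [0.8, 0.3, -0.7]
opening: 0.275
grasp_force: 81.1
```

Request:
{"method": "jog_arm", "body": {"plan": [0, 0, 0, 0, 0, 0.005, 0.15, 0, 0, 0, 0, 0, 0.005, 0.15, 0, 0, 0, 0, 0, 0, 0.15]}}

```text
clock: 7.17
eef_pos: [510.4, 94.8, 161.6]
tcp_rot: [-3.141, 0.0, 1.592]
contact_force: [0.6, -0.5, -2.9]
opening: 0.272
grasp_force: 80.9
```

To row units: 1 mm / 300 = 0.0033.

Request:
{"method": "jog_arm", "body": {"plan": [0, 0, 0, 0, 0, 0.0033, 0.15, 0, 0, 0, 0, 0, 0, 0.15]}}

```text
clock: 7.33
eef_pos: [510.8, 94.8, 161.1]
tcp_rot: [-3.141, 0.0, 1.592]
contact_force: [-0.7, 0.2, 0.8]
opening: 0.267
grasp_force: 81.1
```

Request:
{"method": "jog_arm", "body": {"plan": [0, 0, 0, 0, 0, 0.0033, 0.15, 0, 0, 0, 0, 0, 0, 0.15]}}

```text
clock: 7.5
eef_pos: [511.2, 94.9, 161.0]
tcp_rot: [3.141, -0.0, 1.592]
contact_force: [-1.8, -1.1, 9.8]
opening: 0.275
grasp_force: 82.4
```

Run:
```python
from h import *
i=r.grab_frame('wrist')[:,:,::-1];j=r.grab_frame('scene')[:,:,::-1]
a=cv2.resize(i[100:360,180:400],(400,473),interpolation=cv2.INTER_CUBIC);b=cv2.resize(j[170:270,180:280],(400,400),interpolation=cv2.INTER_CUBIC)
m=np.zeros((480,800,3),np.uint8);m[:473,:400]=a;m[:400,400:]=b;cv2.imwrite("pics/m4.png",m)
```

```text
(no output)
```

View pics/m4.png

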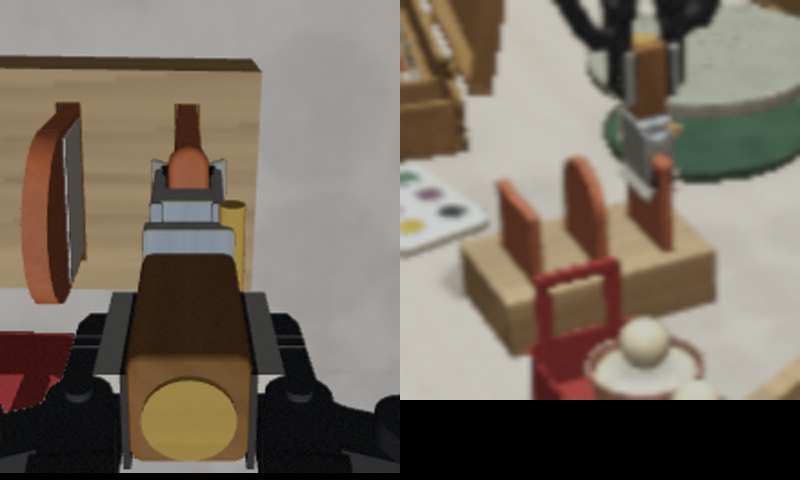

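The picture shows the clip down over the rim. The hard stop came at TCP z = 161, which matches the predicted seat. I'll give one firm nudge and then lift.

To row units: 1 mm / 300 = 0.0033.

Request:
{"method": "jog_arm", "body": {"plan": [0, 0, 0, 0, 0, 0.0033, 0.15, 0, 0, 0, 0, 0, 0, 0.15]}}

```text
clock: 7.77
eef_pos: [511.4, 94.9, 160.9]
tcp_rot: [3.14, -0.0, 1.592]
contact_force: [-4.7, -2.3, 20.3]
opening: 0.275
grasp_force: 83.7
```

Request:
{"method": "jog_arm", "body": {"plan": [0, 0, 0, 0, 0, -0.0167, 0.15, 0, 0, 0, 0, 0, -0.0267, 0.15, 0, 0, 0, 0, 0, -0.0333, 0.15, 0, 0, 0, 0, 0, -0.05, 0.15, 0, 0, 0, 0, 0, -0.0667, 0.15]}}

```text
clock: 8.18
eef_pos: [510.0, 94.7, 217.2]
tcp_rot: [-3.139, 0.0, 1.592]
contact_force: [0.4, 0.6, -3.3]
opening: 0.272
grasp_force: 80.7
```

Request:
{"method": "jog_arm", "body": {"plan": [0, 0, 0, 0, 0, -0.0833, 0.15, 0, 0, 0, 0, 0, -0.0833, 0.15, 0, 0, 0, 0, 0, -0.0667, 0.15, 0, 0, 0, 0, 0, 0, 0.15, 0, 0, 0, 0, 0, 0, 0.15]}}

```text
clock: 8.6
eef_pos: [511.3, 95.0, 288.2]
tcp_rot: [3.139, -0.0, 1.592]
contact_force: [0.0, -0.2, -2.5]
opening: 0.266
grasp_force: 80.8
```

Run:
```python
from h import *
import pickle
s=r.sense();c=cam("wrist");pickle.dump((s,c),open("w5.pkl","wb"))
i=r.grab_frame('wrist')[:,:,::-1];j=r.grab_frame('scene')[:,:,::-1];k=r.grab_frame('top')[:,:,::-1]
for n,q in zip("wst",(i,j,k)):cv2.imwrite(f"pics/{n}5_raw.png",q)
z=lambda q,x,y,w,h,W,H:cv2.resize(q[y:y+h,x:x+w],(W,H),interpolation=cv2.INTER_CUBIC)
m=np.vstack([np.hstack([z(i,100,60,400,300,400,300),z(j,200,110,120,90,400,300)]),np.hstack([z(j,320,120,60,45,400,300),z(k,230,75,80,60,400,300)])])
cv2.imwrite("pics/m5.png",m)
```

```text
(no output)
```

View pics/m5.png

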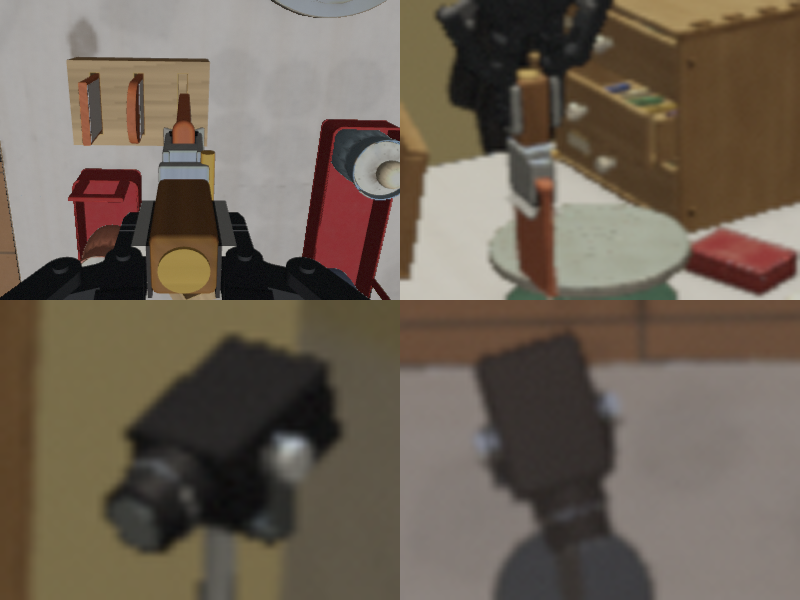

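The montage shows the tile hanging from the clip, out of the rack. It also shows the camera head in the scene crop, with the lens glass at about (140,525) and the knob at (290,452). In the top crop the knobs are at (487,440) and (610,405). I'll fit the head pose to these keypoints and then refine it on silhouettes.

Create fit.py:
```python
from h import *
from scipy.optimize import least_squares
cs,ct=cam("scene"),cam("top")
S=lambda x,y:(320+x/6.667,120+(y-300)/6.667); T=lambda x,y:(230+(x-400)/5,75+(y-300)/5)
def Rl(psi,t): return Ro.from_euler("zy",[0,0]).__class__.from_euler("ZY",[psi,-t])
def model(p):
    x,y,psi,t,k,b,c=p;R=Rl(psi,t);P=np.array([x,y,250.])
    g=lambda *v:P+R.apply(v)
    return R,P,[(cs,g(-58,0,0),S(140,525),1),(cs,g(0,-k,0),S(290,452),1),
     (cs,g(b-35,26,c+20),S(130,435),1),(cs,g(b+35,26,c+20),S(228,337),1),(cs,g(b+35,-26,c+20),S(328,363),1),
     (ct,g(0,k,0),T(487,440),1),(ct,g(0,-k,0),T(610,405),1),(ct,g(b+35,26,c+20),T(480,362),1),(ct,g(b+35,-26,c+20),T(573,333),1),
     (ct,np.array([x,y,5]),(378*.7,193*.7),1)]
res=lambda p:np.concatenate([(proj(c,q)[0]-u)*w for c,q,u,w in model(p)[2]]+[[(p[5])/10,p[6]/10,(p[4]-32)/10]])
if __name__=="__main__":
    s=least_squares(res,[805,35,.25,.4,32,0,0],loss="soft_l1");print(s.x.round(3),s.cost);print(res(s.x)[:-3].reshape(-1,2).round(1).tolist())
    R,P,_=model(s.x);print("lens",P+R.apply([-58,0,0]),R.as_matrix().round(3).tolist())
    print("scene cam pos",ray(cs,(0,0))[0],ray(ct,(0,0))[0])
    im=cv2.imread("pics/scene0_raw.png").max(2);np.set_printoptions(linewidth=250);print(im[120:165:2,330:374:2])
```

```bash
python3 fit.py
```

```text
[ 8.11973e+02  3.56700e+01  3.19000e-01  3.60000e-01  3.10980e+01
  2.14400e+00 -2.71000e+00] 5.861256984349836
[[-0.6, 0.0], [-0.1, 1.0], [-2.4, 0.2], [-1.2, -0.1], [-0.1, 0.4], [0.4, 0.3], [0.1, -0.7], [-1.0, -0.5], [1.1, -1.4], [0.5, -1.4]]
lens [760.44075625  18.62508484 229.5582011 ] [[0.888, -0.314, -0.335], [0.294, 0.949, -0.111], [0.352, 0.0, 0.936]]
scene cam pos [   47.59294772 -1017.40238717   719.93459579] [ 335.143154    -27.71015086 1328.17633172]
[[120 120 119 121 120 120 121 120 121 120 121 120 120 120 119 120 121 112  91  90  92  91]
 [121 120 120 121 121 120 121 120 120 120 120 119 120 120 121 119 119 109  93  91  90  90]
 [120 120 120 121 120 120 120 121 121 120 120 119 116 118 121 121 120 109  93  91  90  92]
 [121 120 120 120 121 120 121 120 121 119 120  95  45  58  70  98 116 107  92  91  90  92]
 [121 120 120 120 120 120 120 120 120 119  96  42  40  39  38  42  44  63  57  86  91  92]
 [121 120 120 120 120 120 121 120 117  96  43  40  38  39  39  41  40  39  39  38  89  91]
 [121 120 120 120 120 121 120 117  60  42  40  40  40  40  39  41  40  39  30  27  88  9
[... 759 characters left out ...]
6  33  32  54  23  16  15  14  15  35  42  75  93  94  94  94]
 [120 121 118  59  62  65  62  26  23  36  20  15  16  17  42  51  42  73  93  93  93  93]
 [121 120 121 112  64  61  58  25  17  53  89  66  39  36  51  66  43  76  93  93  94  94]
 [121 120 121 121  89  63  57  25  86 116 102  91  96 113 108  58  96  92  92  93  93  94]
 [120 120 121 121 119 115 109 110 119 120 102  93  96 119 120 120 104  93  92  93  93  94]
 [121 121 120 120 120 121 121 121 120 121 104  94  96 119 120 120 104  92  91  94  93  94]
 [121 121 121 120 120 121 121 121 120 118  79  94  87 119 120 120 100  92  90  92  94  95]
 [120 121 121 121 120 120 120 121 121 118  73  94  86 118 120 120  97  92  91  92  94  94]]
```

Create sil.py:
```python
from fit import *
from scipy.optimize import minimize
U=6
def prep(f,x,y,w,h): 
    i=cv2.imread(f).max(2)[y:y+h,x:x+w]; return cv2.resize(i,(w*U,h*U),interpolation=cv2.INTER_CUBIC)
gs=prep("pics/scene0_raw.png",325,115,55,45);gt=prep("pics/top0_raw.png",240,75,40,45)
ws=np.ones(gs.shape,bool);ws[(138-115)*U:,(355-325)*U:]=0;ws[(151-115)*U:,(344-325)*U:]=0
th=np.full(gs.shape,80);th[:,(363-325)*U:]=64
ms=gs<th
wt=np.ones(gt.shape,bool);wt[(120-75)*U:]=0
tt=np.full(gt.shape,72);tt[:(88-75)*U]=60;mt=gt<tt
def mask(c,pts,x,y,sh):
    m=np.zeros(sh,np.uint8)
    for P in pts:
        q=((proj(c,P)-[x,y]+.5)*U-.5);cv2.fillConvexPoly(m,cv2.convexHull((q*16).round().astype(np.int32)),1,shift=4)
    return m>0
a=np.linspace(0,2*np.pi,24)
def parts(p):
    x,y,psi,t,b,c,rb,br=p;R=Rl(psi,t);P=np.array([x,y,250.])
    box=[(b+35*i,26*j,c+20*k) for i in(-1,1) for j in(-1,1) for k in(-1,1)]
    bar=[(X,rb*np.cos(q),rb*np.sin(q)) for X in(-58,-30) for q in a]
    return [P+R.apply(box),P+R.apply(bar)]
def cost(p,out=False):
    L=parts(p);A=mask(cs,L,325,115,gs.shape);B=mask(ct,L,240,75,gt.shape)
    e1=(A!=ms)&ws;e2=(B!=mt)&wt
    if out: return A,B,e1,e2
    return (e1.sum()+e2.sum())/U**2+((p[4])/4)**2+(p[5]/4)**2
if __name__=="__main__":
    p0=np.array([812,35.7,.32,.36,2,-2.7,15,0.])
    best=None
    for d in ([0]*8,[-4,2,-.06,.05,-2,2,1,0],[3,-2,.05,-.06,0,3,0,0],[0,0,-.08,.12,-2,3,2,0]):
        sx=np.vstack([p0+d]+[p0+d+np.eye(8)[k]*[5,5,.1,.12,3,3,3,1][k] for k in range(8)])
        s=minimize(cost,p0+d,method="Nelder-Mead",options=dict(initial_simplex=sx,maxfev=1500,xatol=1e-3,fatol=.05))
        R,P,_=model(list(s.x[:4])+[31,0,0]);print(s.fun.round(2),s.x.round(3),"lens",(P+R.apply([-58,0,0])).round(1))
    print(ms[ws].sum()/36,mt[wt].sum()/36)
```

```bash
python3 sil.py
```

```text
105.57 [ 8.15568e+02  3.85320e+01  2.57000e-01  3.93000e-01 -1.56900e+00
 -1.64500e+00  1.64650e+01  1.05000e+00] lens [763.7  24.9 227.8]
104.15 [ 8.16278e+02  3.88470e+01  2.47000e-01  4.24000e-01 -1.45600e+00
 -1.70100e+00  1.68720e+01  1.46000e-01] lens [765.   25.9 226.1]
106.49 [ 8.14981e+02  3.84840e+01  2.46000e-01  4.32000e-01 -9.70000e-02
 -2.08000e+00  1.62510e+01  9.80000e-02] lens [763.9  25.7 225.7]
103.08 [ 8.16036e+02  3.87060e+01  2.43000e-01  4.16000e-01 -1.45700e+00
 -1.64100e+00  1.64110e+01  8.96000e-01] lens [764.6  25.9 226.5]
509.72222222222223 736.3333333333334
```

Create tgt.py:
```python
from fit import *
def target(lens,psi,t,dist=130.):
    R=Rl(psi,t);M=R.as_matrix()
    p=np.array(lens)+R.apply([-dist-4,-4.4,105.9])
    T=Ro.from_matrix(np.column_stack([M[:,1],M[:,0],-M[:,2]]))
    return p,T.as_euler("xyz"),R
if __name__=="__main__":
    p,e,R=target([764.5,25.7,226.3],.247,.415,165);print(p,e,go(p,e))
```

```bash
python3 tgt.py
```

```text
[574.21290487 -26.81837345 255.07172011] [2.72659265 0.         1.81779633] ('d', array([-122.8,   61.8,   30.6]), 'rot', array([-0.4155,  0.047 , -0.2227]), 'd after rot', array([-133.5,   17.5,   41.2]))
```

The manual's scale: shifts go in shares of 300 mm and turns go in shares of pi rad. Converting my numbers, -0.104 rad / 3.1416 = -0.0331.

Request:
{"method": "jog_arm", "body": {"plan": [-0.0331, 0.0038, -0.0178, 0, 0, 0, 0.15, -0.0331, 0.0038, -0.0178, 0, 0, 0, 0.15, -0.0331, 0.0038, -0.0178, 0, 0, 0, 0.15, -0.0331, 0.0038, -0.0178, 0, 0, 0, 0.15, 0, 0, 0, 0, 0, 0, 0.15]}}

```text
clock: 9.17
eef_pos: [506.6, 94.0, 283.8]
tcp_rot: [2.726, -0.0, 1.821]
contact_force: [-1.1, 0.2, -2.4]
opening: 0.275
grasp_force: 80.8
```

Request:
{"method": "jog_arm", "body": {"plan": [0, 0, 0, -0.0833, 0.01, 0.0233, 0.15, 0, 0, 0, -0.1, 0.0133, 0.03, 0.15, 0, 0, 0, -0.1, 0.0133, 0.03, 0.15, 0, 0, 0, -0.1, 0.0133, 0.03, 0.15, 0, 0, 0, -0.06, 0.0067, 0.02, 0.15]}}

```text
clock: 9.58
eef_pos: [575.5, -28.3, 256.1]
tcp_rot: [2.728, -0.003, 1.817]
contact_force: [0.4, 0.9, -2.3]
opening: 0.271
grasp_force: 80.8
```

Request:
{"method": "jog_arm", "body": {"plan": [0, 0, 0, 0, 0, 0, 0.15, 0, 0, 0, 0, 0, 0, 0.15, 0, 0, 0, 0, 0, 0, 0.15]}}

```text
clock: 9.83
eef_pos: [574.0, -25.9, 256.5]
tcp_rot: [2.727, -0.002, 1.818]
contact_force: [-0.6, -0.4, -2.1]
opening: 0.271
grasp_force: 80.7
```

Run:
```python
from tgt import *
import pickle
p,e,R=target([764.5,25.7,226.3],.247,.415,165);print(go(p,e))
s=r.sense();c=cam("wrist");pickle.dump((s,c),open("w6.pkl","wb"))
cv2.imwrite('pics/w6_raw.png',r.grab_frame('wrist')[:,:,::-1]);cv2.imwrite('pics/s6_raw.png',r.grab_frame('scene')[:,:,::-1])
print(proj(c,[[764.5,25.7,226.3],[816,38.7,250],[816,38.7,0]]),s["contact_force"])
```

```text
('d', array([-0.9, -0.6,  1.3]), 'rot', array([-0.0006, -0.0025, -0.0005]), 'd after rot', array([-0.9, -0.6,  1.3]))
[[534.16564732 209.96775969]
 [621.01580711 210.09375914]
 [382.20922774 151.38414406]] [-0.59882485 -0.4347631  -2.07755867]
```

The head is at the edge of the wrist view, so I'll back up along the tool axis to see it well.

To row units: -35 mm / 300 = -0.1167, -30 mm / 300 = -0.1.

Request:
{"method": "jog_arm", "body": {"plan": [0, 0, 0, 0, 0, -0.0833, 0.15, 0, 0, 0, 0, 0, -0.1167, 0.15, 0, 0, 0, 0, 0, -0.1167, 0.15, 0, 0, 0, 0, 0, -0.1, 0.15, 0, 0, 0, 0, 0, 0, 0.15]}}

```text
clock: 10.35
eef_pos: [525.6, -38.5, 378.3]
tcp_rot: [2.716, 0.003, 1.82]
contact_force: [0.8, -1.2, -1.0]
opening: 0.269
grasp_force: 80.8
```

Request:
{"method": "jog_arm", "body": {"plan": [0, 0, 0, 0, 0, 0, 0.15, 0, 0, 0, 0, 0, 0, 0.15]}}

```text
clock: 10.52
eef_pos: [524.6, -38.1, 370.9]
tcp_rot: [2.725, -0.001, 1.82]
contact_force: [-0.4, -0.6, -2.5]
opening: 0.272
grasp_force: 80.9
```

Run:
```python
from tgt import *
import pickle
s=r.sense();c=cam("wrist");pickle.dump((s,c),open("w7.pkl","wb"))
i=r.grab_frame('wrist')[:,:,::-1];cv2.imwrite('pics/w7_raw.png',i)
q=proj(c,[[764.5,25.7,226.3],[816,38.7,250],[816,38.7,0]]);print(q,s["eef_pos"])
s6=cv2.imread("pics/s6_raw.png")
z=lambda q,x,y,w,h,W,H:cv2.resize(q[y:y+h,x:x+w],(W,H),interpolation=cv2.INTER_CUBIC)
x0=max(0,min(560-160,int(q[0,0])-60));y0=max(0,int(q[0,1])-90)
u=proj(cam("scene"),np.load if False else np.array([[600,-10,200]]))[0].astype(int)
m=np.zeros((600,800,3),np.uint8)
m[:600,:500]=z(i,x0,y0,150,180,500,600);m[:300,500:]=z(s6,u[0]-45,u[1]-45,90,90,300,300);m[300:,500:]=z(i,190,90,180,180,300,300)
cv2.imwrite("pics/m7.png",m);print(x0,y0,u)
```

```text
[[450.88721728 169.42563027]
 [508.70386154 169.55675713]
 [361.34439544 138.04001703]] [524.60233181 -38.08649197 370.91300182]
390 79 [290 180]
```

View pics/m7.png

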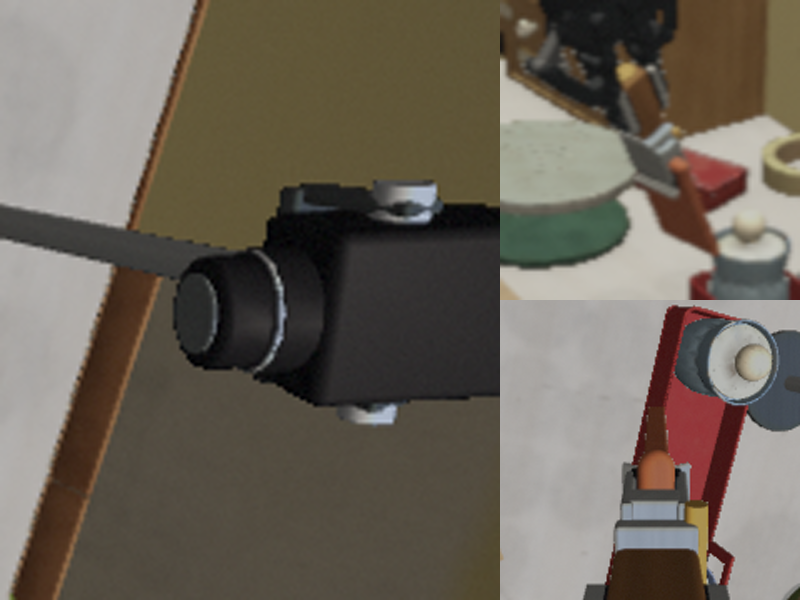

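The view shows the lens glass at (195,313), the ring centre at (262,311), knob tips at (408,182) and (367,424), and the head's front-top corners at (340,232) and (328,400). The tile hangs in line with the clip and its bottom clears the jar. I'll do a joint fit.

Create fit2.py:
```python
from sil import *
import pickle
s7,cw=pickle.load(open("w7.pkl","rb"))
W=lambda x,y:np.array((390+x/3.333,79+y/3.333))
def res2(p,ww=1.):
    x,y,psi,t,k,b,c,kw=p;R=Rl(psi,t);P=np.array([x,y,250.]);g=lambda *v:P+R.apply(v)
    wr=[(g(-58,0,0),W(195,313)),(g(0,kw,0),W(408,182)),(g(0,-kw,0),W(367,424)),(g(b-35,26,c+20),W(340,232)),(g(b-35,-26,c+20),W(328,400))]
    a=[(proj(cw,q)[0]-u)*ww for q,u in wr]
    return np.concatenate([res(p[:7])]+a)
def show(p):
    R,P,_=model(p[:7]);print(np.round(p,3),"lens",(P+R.apply([-58,0,0])).round(1))
for ww in (0.5,1.,2.):
    s=least_squares(res2,[815,38,.25,.4,32,0,0,36],args=(ww,),loss="soft_l1");show(s.x)
    print((res2(s.x,ww)[-10:].reshape(-1,2)/ww).round(1).tolist(),res(s.x[:7])[:-3].reshape(-1,2).round(1).tolist())
for t in (.33,.36,.39,.42,.45):
    f=lambda q:res2(np.r_[q[:3],t,q[3:]]);s=least_squares(f,[815,38,.25,32,0,0,36],loss="soft_l1");q=np.r_[s.x[:3],t,s.x[3:]]
    print(t,round(s.cost,2),end=" ");show(q)
```

```bash
python3 fit2.py
```

```text
[ 8.11956e+02  3.69410e+01  2.92000e-01  3.63000e-01  3.14080e+01
  5.43900e+00 -4.06500e+00  3.72460e+01] lens [760.   21.4 229.4]
[[0.5, 0.7], [-0.2, -0.5], [-0.6, -0.6], [-1.5, 0.6], [-6.2, 2.8]] [[-1.3, -0.2], [-0.5, 0.9], [-1.9, -0.3], [-0.3, -0.5], [0.5, 0.1], [-0.3, 0.0], [-0.2, -0.4], [-1.7, -2.1], [0.6, -2.6], [0.0, -1.4]]
[ 8.12077e+02  3.70710e+01  2.91000e-01  3.74000e-01  3.14140e+01
  7.70700e+00 -5.24800e+00  3.72020e+01] lens [760.4  21.6 228.8]
[[0.3, 0.4], [-0.1, -0.5], [-0.5, -0.8], [-0.2, 0.1], [-4.9, 2.1]] [[-1.3, -0.1], [-0.5, 0.9], [-1.3, -0.4], [0.2, -0.7], [1.0, -0.2], [-0.4, -0.0], [-0.3, -0.5], [-2.0, -3.0], [0.2, -3.4], [0.0, -1.4]]
[ 8.12504e+02  3.69530e+01  2.93000e-01  3.93000e-01  3.13250e+01
  9.42300e+00 -6.94300e+00  3.72320e+01] lens [761.2  21.5 227.8]
[[-0.0, 0.4], [0.1, -0.3], [-0.2, -0.6], [0.2, -0.2], [-4.4, 1.5]] [[-1.0, 0.3], [-0.4, 0.9], [-0.6, -0.0], [0.7, -0.8], [1.6, -0.2], [-0.3, -0.2], [-0.3, -0.7], [-2.2, -3.7], [0.1, -4.2], [0.0, -1.5]]
0.33 16.92 [ 8.11587e+02  3.71290e+01  2.88000e-01  3.30000e-01  3.15030e+01
  6.37300e+00 -4.68000e+00  3.71310e+01] lens [759.   21.6 231.2]
0.36 15.93 [ 8.11889e+02  3.70830e+01  2.90000e-01  3.60000e-01  3.14460e+01
  7.33300e+00 -5.09600e+00  3.71800e+01] lens [759.9  21.6 229.6]
0.39 15.96 [ 8.12296e+02  3.70600e+01  2.92000e-01  3.90000e-01  3.13780e+01
  8.08100e+00 -5.36500e+00  3.72280e+01] lens [760.9  21.6 227.9]
0.42 16.96 [ 8.12638e+02  3.70320e+01  2.94000e-01  4.20000e-01  3.13140e+01
  8.75100e+00 -5.42600e+00  3.72790e+01] lens [762.   21.7 226.3]
0.45 18.57 [ 8.12809e+02  3.69890e+01  2.97000e-01  4.50000e-01  3.12710e+01
  9.47200e+00 -5.34400e+00  3.73270e+01] lens [762.9  21.7 224.8]
```

Create ell.py:
```python
from fit2 import *
i=cv2.imread("pics/w7_raw.png");g=cv2.resize(i[160:190,438:462].max(2),None,fx=8,fy=8,interpolation=cv2.INTER_CUBIC)
print(i[160:188,440:460].max(2)[::2])
m=((g>55)&(g<95)).astype(np.uint8)
n,l,st,ce=cv2.connectedComponentsWithStats(m);yy,xx=int((172.9-160)*8),int((448.5-438)*8)
k=l[yy,xx];co=max(cv2.findContours((l==k).astype(np.uint8),0,1)[0],key=len);e=cv2.fitEllipse(cv2.convexHull(co))
print("area",st[k],"centre",np.array(e[0])/8+[438,160]-.5+.0625,"axes",np.array(e[1])/8,e[2])
def ax(psi,t,lens,rad=12):
    R=Rl(psi,t);P=np.array(lens)+R.apply([(0,rad*np.cos(q),rad*np.sin(q)) for q in a]);f=cv2.fitEllipse((proj(cw,P)*10).astype(np.float32));return np.array(f[1])/10,f[2]
for psi in(.25,.29):
    for t in (.33,.37,.41,.45,.49): A=ax(psi,t,[760.5+ (t-.37)*30,22,228.5-(t-.37)*50]);print(psi,t,(A[0][0]/A[0][1]).round(3),A[1])
```

```bash
python3 ell.py | tail -28
```

```text
20  27]
 [ 82  78  34  43  42  41  42  41  42  43  42  44  42  53  86  41   6  15
   16  27]
 [ 81  77  37  43  42  41  42  44  40  42  42  41  42  52  90  44  14  18
   20  25]
 [ 83  76  25  40  42  42  41  43  45  43  42  40  42  60 111  14  13  19
   20  28]
 [ 81  80  75  41  43  42  43  45  42  44  43  41  46  74 102  10  19  20
   23  31]
 [ 81  82  76  25  44  42  41  42  40  42  40  42  60 102  14  13  17  14
   24  32]
 [ 83  81  82  77  30  43  42  44  43  41  41  49  73  19  10  14  17  23
   27  33]
 [ 81  82  83  83  75  16  29  37  42  42  28  35  14  10  10  13  21  24
   30  33]
 [ 82  82  84  83  81  78   9  12   9  14  11  12   9  10  16  16  24  28
   26  27]]
area [    0     0   192   240 33606] centre [453.62560272 172.99158478] axes [27.65540886 37.16872025] 161.11904907226562
0.25 0.33 0.543 1.909991979598999
0.25 0.37 0.503 2.4686858654022217
0.25 0.41 0.462 3.0021796226501465
0.25 0.45 0.421 3.5156850814819336
0.25 0.49 0.379 4.013473987579346
0.29 0.33 0.536 179.04345703125
0.29 0.37 0.496 179.74562072753906
0.29 0.41 0.455 0.409376859664917
0.29 0.45 0.413 1.042367935180664
0.29 0.49 0.371 1.6509463787078857
```

```bash
sed -i 's/(g>55)&(g<95)/(g>33)\&(g<62)/; s/^print(i\[160.*$//' ell.py
```

Add to ell.py:
```python
l2=(l==k).astype(np.uint8);l2=cv2.morphologyEx(l2,cv2.MORPH_OPEN,cv2.getStructuringElement(2,(31,31)))
co=max(cv2.findContours(l2,0,1)[0],key=len);e=cv2.fitEllipse(co);print("opened",cv2.boundingRect(co),np.array(e[0])/8+[438,160]-.44,np.array(e[1])/8,e[1][0]/e[1][1],e[2])
```

```bash
python3 ell.py | grep -E "area|opened"
```

```text
area [    0     0   142   240 15893] centre [446.90725899 172.14487076] axes [16.78103447 34.07823181] 164.86151123046875
opened (39, 9, 87, 190) [447.86565071 172.42495018] [10.7381258  23.88503265] 0.44957551269556983 0.18405388295650482
```

```bash
python3 -c "
from tgt import *
p,e,R=target([762,22.5,227],.283,.40,130);print(p,e,go(p,e))"
```

```text
[605.11696992 -27.70467477 272.3583014 ] [2.74159265 0.         1.85379633] ('d', array([ -9.9,  34.3, 122. ]), 'rot', array([ 0.0158,  0.0121, -0.0316]), 'd after rot', array([-12.5,  35.9, 121.3]))
```

To row units: 26 mm / 300 = 0.0867, 24 mm / 300 = 0.08, -0.032 rad / 3.1416 = -0.0102.

Request:
{"method": "jog_arm", "body": {"plan": [0.0051, 0.0038, -0.0102, 0, 0, 0, 0.15, 0, 0, 0, -0.0083, 0.0233, 0.08, 0.15, 0, 0, 0, -0.0083, 0.0233, 0.0867, 0.15, 0, 0, 0, -0.0083, 0.0233, 0.0867, 0.15, 0, 0, 0, -0.0083, 0.0233, 0.08, 0.15]}}

```text
clock: 10.98
eef_pos: [590.2, -29.7, 287.2]
tcp_rot: [2.743, -0.0, 1.854]
contact_force: [0.2, 0.5, -1.7]
opening: 0.267
grasp_force: 80.8
```

Request:
{"method": "jog_arm", "body": {"plan": [0, 0, 0, -0.0083, 0.0263, 0.071, 0.15, 0, 0, 0, 0, 0, 0, 0.15, 0, 0, 0, 0, 0, 0, 0.15, 0, 0, 0, 0, 0, 0, 0.15]}}

```text
clock: 11.32
eef_pos: [605.3, -28.1, 273.1]
tcp_rot: [2.742, 0.0, 1.854]
contact_force: [0.9, 0.3, -2.4]
opening: 0.269
grasp_force: 80.6
```

```bash
python3 -c "
from tgt import *
p,e,R=target([762,22.5,227],.283,.40,130);print(go(p,e))"
```

```text
('d', array([ 0.5, -0.4,  0.7]), 'rot', array([-0.0002,  0.0003,  0.0002]), 'd after rot', array([ 0.5, -0.4,  0.7]))
```

Run:
```python
from tgt import *
s=r.sense();T=Ro.from_euler("xyz",s["tcp_rot"]).as_matrix();M=np.column_stack([T[:,1],T[:,0],-T[:,2]])
org=s["eef_pos"]-M@[0,-4.4,150.9]
C=np.array([org+M@[x,y,z] for x in(-4,4) for y in(-30,30) for z in(0,66)])
for n in("scene","top"):
    c=cam(n);i=r.grab_frame(n).astype(int);cv2.imwrite(f"pics/{n}8_raw.png",i[:,:,::-1].astype(np.uint8))
    q=proj(c,C);m=np.zeros(i.shape[:2],np.uint8);cv2.fillConvexPoly(m,cv2.convexHull(q.round().astype(np.int32)),1)
    x0,y0=(q.min(0)-8).astype(int);x1,y1=(q.max(0)+8).astype(int)
    o=(i[:,:,0]-i[:,:,2]>45)[y0:y1,x0:x1];mm=m[y0:y1,x0:x1]>0
    print(n,x0,y0)
    for a,b in zip(mm,o): print("".join(".mo#"[u+2*v] for u,v in zip(a,b)))
```

```text
scene 286 167
ooooo...................ooooooooooooooooooo
oooooo....................ooooooooooooo.ooo
ooooo......................oooooooo......oo
oooooo....................oooooo...........
ooooooo....................o...............
ooooooo....................................
..ooooo....................................
...ooooo...............ooo.................
oooooooo..............ooooo................
oooooooo...mm.........ooooo................
ooooooo...mmmmm.......ooooo...............o
ooo......mmmmmmmmm.....oooo.............ooo
.........##mmmmmmmmmm...ooo............ooo.
.......ooo#mmmmmmmmmmmm..ooo..........oooo.
.....ooooo#mmmmmmmmmmmmmm#oo..........ooo..
...ooooooo##mmmmmmmmmmmmm###..........oooo.
..ooooooooo##mmmmmmmmmmmm###mm.........oooo
.oooooooooo####mmmmmmmmmm####m..........ooo
..oooooooooo######mmmmmmm######o.........oo
..oooooooooo########mmmm#######o...........
..oooooooooo###################o...........
.oooooooooooo###################...........
.oooooooooooo###################...........
...oooooooooo###################...........
......oooooooo################
[... 1452 characters left out ...]
mmmm........
............oooo#mmmmmmmmmmmmmmmmm........
............ommmmmmmmmmmmmmmmmmmmmm.......
..........mmmmmmmmmmmmmmmmmmmmmmmmm.......
........mmmmmmmmmmmmmmmmmmmmmmmmm.........
........m#mmmmmmmmmmmmmmmmmmmm............
.........mmmmmmmmmmmmmmmmm................
.........mmmmmmmmmmmmmm...................
..........m###mmmmmm......................
..........m###mm..........................
...........##o............................
..........................................
..........................................
..........................................
..........................................
..........................................
..........................................
```

Request:
{"method": "jog_arm", "body": {"plan": [0, 0, 0, 0, 0, 0, 0.15, 0, 0, 0, 0, 0, 0, 0.15, 0, 0, 0, 0, 0, 0, 0.15]}}

```text
clock: 11.67
eef_pos: [605.9, -28.6, 274.8]
tcp_rot: [2.739, 0.002, 1.853]
contact_force: [-0.5, 0.5, -2.1]
opening: 0.267
grasp_force: 80.6
```

```bash
python3 -c "
from rig import r
print(r.sense()['qvel'].round(4)); print(r.sign_off())"
```

```text
[ 0.0003  0.0051 -0.0015  0.0001 -0.0025 -0.0002]
the job is handed in; nothing more can be done
None
```

I handed the job in at about 11.7 s: the clip is seated on the rim and the tile is held still about 13 cm in front of the lens. The lens tilt (0.40 rad) and yaw (0.28 rad) are estimated from the images, good to a few hundredths of a radian, and no judging result came back.

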